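# Lay a tall carton on its side in the packing jig

### The job

Push the standing carton along the table, without lifting it, until its foot is square against the yellow-striped step of the plywood packing jig, and lean on it low down with about 10 N for half a second, keeping it upright. Then push high on the same face so that it tips over the step and lies on its side on the bed, and finally push it squarely along the bed until its end is flush against the blue fence, leaning on it with about 10 N for half a second before backing off. Never press on the carton, the step or the fence with more than 20 N, and leave the tape roll, the spray bottle and the jar where they are.

Things in the scene. Friction and masses are not known exactly. Their poses are not given: they have to be found in the camera images.
- carton_center (a point): Centre of a closed rigid cardboard carton, 100 (its x) x 130 (y) x 160 mm (z), 0.45 to 0.75 kg, too wide to grasp. It stands upright (centre 80 mm up), its x within 0.25 rad of the jig's x: push on the 130 mm wide face at its -x. Friction unknown: sliding takes 1 to 4 N. Lying on the jig, its z points along the jig's x, centre 66 mm above the table, 80 mm from either end.
- jig: Fixed plywood bed on the table, 290 (its x) x 220 (y) x 16 mm high. Origin at table height under the middle of its near edge: that 16 mm edge, with a yellow stripe, is the step that stops the carton's foot. x points from the step along the bed to the fence, z up. The carton starts at negative jig x. Tilted about 35 deg it falls over by itself and slips back: its foot end then overhangs the step by 30 to 65 mm.
- fence_slot (a point): Point on the top of the bed, 205 mm past the step, on the bed's middle line; axes as the jig's. It marks the middle of the range in which the blue fence is clamped: a rigid plate 200 mm wide, 90 high, 12 thick, standing square across the bed, its front face anywhere within 20 mm before or after this point. Its exact place is not measured: feel for it or look.
- tape: Bystander: loose roll of tape, 100 mm diameter, 48 mm high, lying flat on the table beside the jig. Origin at the centre of its underside.
- spray: Bystander: loose white spray bottle with red cap, 60 mm diameter, 150 mm high. Origin at the centre of its underside.
- jar: Bystander: loose amber glass jar with a brass lid, 70 mm diameter, 90 mm high. Origin at the centre of its underside.
There are look-alikes about, which are no part of the job. What is meant by the part that bears carton_center is not purple, and is the smaller of those in its own colour.

How it is judged:
By the outcome, as a careful person would: the job done as asked, in the order asked, and still so for the second after the job is handed in, with the robot touching nothing.
It also fails if it takes over 72 s, if anything falls off the work surface, if the arm or the gripper's body presses on something with over 40 N, if the wrist force passes 120 N, or if a joint passes its speed limit or range.

### The arm

A 6-joint arm with a two-finger parallel gripper is mounted at the origin on the work surface. World frame = base frame: x ahead of the robot, y to its left, z up, the work surface at z = 0. Lengths are in m, angles in rad, forces in N, time in s.
With the tool pointing down it reaches from about 0.275 to 0.825 m from the base axis. Payload 4.9 kg.
Tool frame: the origin (TCP) lies at the very end of the fingers, on their centre line; the grasp point (between the pads) lies 19 mm behind it; z points along the fingers, y is the direction in which the jaws open and shut (so a half turn about z gives the same grasp; the last joint's range is limited). The gripper opens to 85 mm and grips with 20 to 120 N. Pads are 22 mm wide; open, the fingers measure 114 mm over their backs; the gripper's body (76 mm by 85 mm) begins 54 mm behind the grasp point. The pads swing forward as they close: fully open they stand 13 mm farther back than shut.
Start: joints at [1.036, 0.326, -0.193, 1.052, 0, 1.437], TCP at [0.215, 0.506, 0.231] pointing down, gripper open.
Joint ranges: [-2.65, 2.65], [-0.97, 1.79], [-1.3, 1.35], [-1.93, 2.1], [-1.47, 1.37], [-3.14, 3.14]. Speed limits (rad/s): [2.57, 2.57, 3.14, 3.14, 3.14, 3.14].

### API

Orientations are given as [roll, pitch, yaw] about the fixed x, y, z axes, in that order (R = Rz(yaw) Ry(pitch) Rx(roll)).
In Python, from rig import readout, imaging, ticket gives the robot as it stands.
- The arm moves only by the tool arm_command, never from a script. Its argument "plan" is a list of rows, each an object of numbers: "grip": the opening, from 0 (shut) to 1 (fully open); "x", "y", "z": the shift along the tool's x, y, z in units of 50 mm (1.0 is 50 mm); "spin": the turn about the tool's z in units of 8 degrees (1.0 is 8 degrees). In form: [{"grip": .., "x": .., "y": .., "z": .., "spin": ..}, ...]. A call has 1 to 20 rows; each row is the pose to reach, as a shift and turn from the pose commanded when the call began, along the tool's axes at that moment; what a row does not reach only later rows make up. A row lasts 1/8 s, in which the tool goes at most 62.5 mm and 10.7 degrees, less where a joint would pass 70% of its speed; a pose out of reach is approached as far as the arm can. A call with a gripper value outside its range is refused whole. The fingers move at their own pace and stop on an object; the grip force is fixed at half the most. Time passes only in rows, so rows that repeat a pose let the fingers close. It gives the time, the measured TCP pose, the force and the opening at its end, in the units of the state.
- readout.read_state(): the state, without advancing time (a new reading comes with each control period).
- imaging.read_camera(name): name is "scene" or "top"; returns a dict with "color" (480x640x3 uint8, blue, green, red), "fovy" (degrees; the focal length in pixels is half the picture's height over the tangent of half this angle, whatever the lens; pixels are square), "cx", "cy" (the principal point, pixels), "rvec" (rotation vector, rad) and "tvec" (3), from world to camera coordinates, as OpenCV has them. Camera axes: x right, y down, z forward; pixel columns grow to the right and rows downward; lengths in m; the calibration is good to about 2 mm. A picture is of the moment at which its call begins. There is no depth.
- ticket.finish_job(): hands the job in, once; it reports no verdict.
The state is a dict: "clock": time; "joint_positions": joint angles; "dq": joint speeds; "joint_torque": joint torques, N m; "eef_pos": TCP position; "eef_rot": TCP orientation; "force": force on the tool from outside, world axes, zero at the start; "moment": the same for the moment, N m; "grip_width": finger opening in m.
Only numpy, scipy, OpenCV 4.12 (cv2) and the standard library are available. Lean on these libraries where they do the work, as an engineer would, in place of code of your own. Each camera call takes 0.05 s, during which the arm holds its last target. There are 200 camera calls.

## Working session

There is one attempt and no reset: what is moved stays moved. The work goes in short steps, Python scripts to look and compute and a tool call to move; the robot and the scene stay as the last step left them, time stands still between calls to the robot, and variables do not carry over. Pictures are saved under pics/ and viewed, about 8 in all and at most 12, crops included, and the job is handed in when it is done.

Besides the shell and the picture viewer there is one more tool, called after "Call:" as a command line: name --argument value ..., lists and objects as JSON in quotes. arm_command: Moves the arm, as the interface text tells. Its arguments: {"type":"object","properties":{"plan":{"type":"array"}},"required":["plan"]}

```bash
mkdir -p pics; cat > h.py <<'E'
import numpy as np, cv2
from rig import readout, imaging, ticket
def cam(n):
    c=imaging.read_camera(n); f=240/np.tan(np.radians(c["fovy"])/2)
    c["K"]=np.array([[f,0,c["cx"]],[0,f,c["cy"]],[0,0,1]]);c["R"]=cv2.Rodrigues(np.array(c["rvec"],float))[0];c["t"]=np.array(c["tvec"],float).ravel();return c
def ray(c,u,v,z):
    d=c["R"].T@np.linalg.solve(c["K"],[u,v,1.]);o=-c["R"].T@c["t"];return o+d*(z-o[2])/d[2]
def proj(c,p):
    q=c["K"]@(c["R"]@np.array(p,float)+c["t"]);return q[:2]/q[2]
E
python3 - <<'E'
from h import *
for n in ("scene","top"):
    c=cam(n);cv2.imwrite(f"pics/{n}0.png",c["color"]);print(n,c["fovy"],-c["R"].T@c["t"])
print(readout.read_state())
E
```

```text
scene 47.32801542209192 [ 1.39464169 -0.14261274  0.94772923]
top 52.96625044585198 [ 0.53552388 -0.11552652  1.00269078]
{'clock': 0.1, 'joint_positions': array([ 1.03580669e+00,  3.26878334e-01, -1.93501860e-01,  1.05200329e+00,
       -3.42753001e-05,  1.43658298e+00]), 'dq': array([-0.00179747, -0.00096456,  0.00088494,  0.00078222, -0.00017476,
        0.00085722]), 'joint_torque': array([ 5.39821795e-04, -4.44240260e+01,  2.63037211e+01,  7.84652395e-03,
       -1.42317840e-04, -2.08940781e-05]), 'eef_pos': array([0.21430434, 0.50595092, 0.23056865]), 'eef_rot': array([-3.14001518e+00, -1.78412182e-04,  2.74081626e+00]), 'force': array([-0.18699198, -0.77947504, -0.02708342]), 'moment': array([-0.05607837,  0.03134087, -0.04834693]), 'grip_width': 0.08557342023375233}
```

View pics/scene0.png

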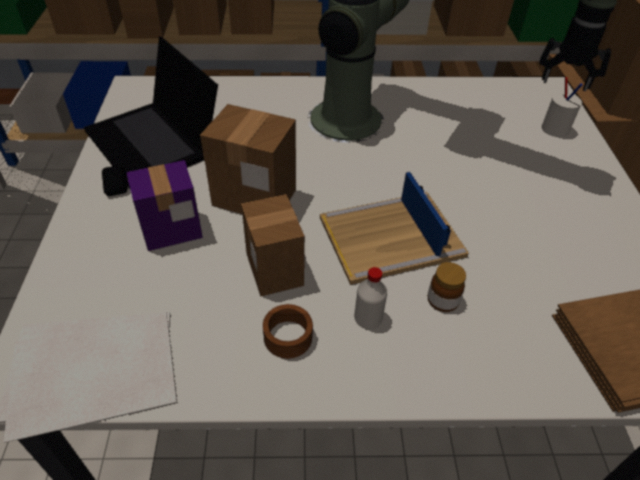

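View pics/top0.png

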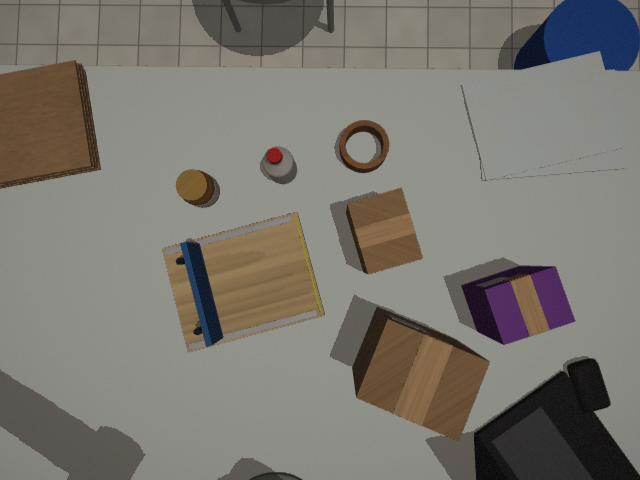

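The top view shows the carton (smaller brown box) with its top around (385,230). The yellow step runs from (297,213) to (323,313), the fence is near (200,293), and the tape, spray and jar are at (364,146), (277,160) and (195,187). The scene view agrees. Next I'll measure these.

```bash
python3 - <<'E'
from h import *
np.set_printoptions(precision=4,suppress=True)
c=cam("top");im=c["color"];hsv=cv2.cvtColor(im,cv2.COLOR_BGR2HSV)
def corners(mask,box,z,lab):
    m=np.zeros(mask.shape,np.uint8);x0,y0,x1,y1=box;m[y0:y1,x0:x1]=mask[y0:y1,x0:x1]
    m=cv2.morphologyEx(m,cv2.MORPH_OPEN,np.ones((3,3)))
    k=max(cv2.findContours(m,0,2)[0],key=cv2.contourArea);r=cv2.minAreaRect(k);b=cv2.boxPoints(r)
    print(lab,cv2.contourArea(k));P=np.array([ray(c,u,v,z)[:2] for u,v in b])
    for q,p in zip(b,P):print("  ",q,p)
    print("  sides",np.linalg.norm(P[1]-P[0]),np.linalg.norm(P[2]-P[1]),"mid",P.mean(0));return P
ye=cv2.inRange(hsv,(22,120,80),(34,255,255));corners(ye,(285,200,335,325),.016,"yellow")
br=cv2.inRange(hsv,(5,60,30),(22,255,255));corners(br,(335,180,430,280),.16,"carton")
bl=cv2.inRange(hsv,(100,120,30),(125,255,255));corners(bl,(170,230,230,350),.106,"fence")
for l,u,v,z in (("jigFL",163,248,.016),("jigSL",297,213,.016),("jigSR",323,313,.016),("jigFR",189,350,.016),("fence top front L",196,242,.106),("fence top frontR",222,341,.106),
 ("fb",212,300,.016),("big1",395,320,.24),("big2",487,360,.24),("tape",364,146,.048),("spray",274,155,.15),("jar",194,186,.09),("purp",465,286,.17)):print(l,ray(c,u,v,z))
cr=im[175:365,155:435];cv2.imwrite("pics/crop1.png",cv2.resize(cr,None,fx=2.8,fy=2.8,interpolation=2))
E
```

```text
yellow 4.0
   [319. 309.] [ 0.4366 -0.0796]
   [321. 309.] [ 0.4367 -0.0836]
   [321. 311.] [ 0.4326 -0.0837]
   [319. 311.] [ 0.4325 -0.0796]
  sides 0.004071948628983143 0.004039488000619197 mid [ 0.4346 -0.0816]
carton 4355.0
   [342.9194 203.8128] [ 0.6354 -0.1233]
   [401.777  186.7751] [ 0.667  -0.2261]
   [422.4275 258.1131] [ 0.5426 -0.2631]
   [363.5699 275.1508] [ 0.5111 -0.1613]
  sides 0.10755165661461272 0.12982704118828067 mid [ 0.589  -0.1935]
fence 1671.5
   [179.0509 243.4946] [0.5622 0.1821]
   [196.9998 238.9404] [0.5713 0.1485]
   [223.0086 341.4456] [0.3823 0.0938]
   [205.0597 345.9998] [0.3733 0.1269]
  sides 0.03481629216458638 0.19675832697059017 mid [0.4723 0.1378]
jigFL [0.555  0.2451 0.016 ]
jigSL [ 0.6319 -0.0305  0.016 ]
jigSR [ 0.4287 -0.0879  0.016 ]
jigFR [0.3482 0.1839 0.016 ]
fence top front L [0.5655 0.1502 0.106 ]
fence top frontR [0.3831 0.0957 0.106 ]
fb [0.4504 0.14   0.016 ]
big1 [ 0.4444 -0.2071  0.24  ]
big2 [ 0.3858 -0.35    0.24  ]
tape [ 0.7656 -0.1647  0.048 ]
spray [0.7226 0.0016 0.15  ]
jar [0.6736 0.1624 0.09  ]
purp [ 0.4962 -0.3342  0.17  ]
```

View pics/crop1.png

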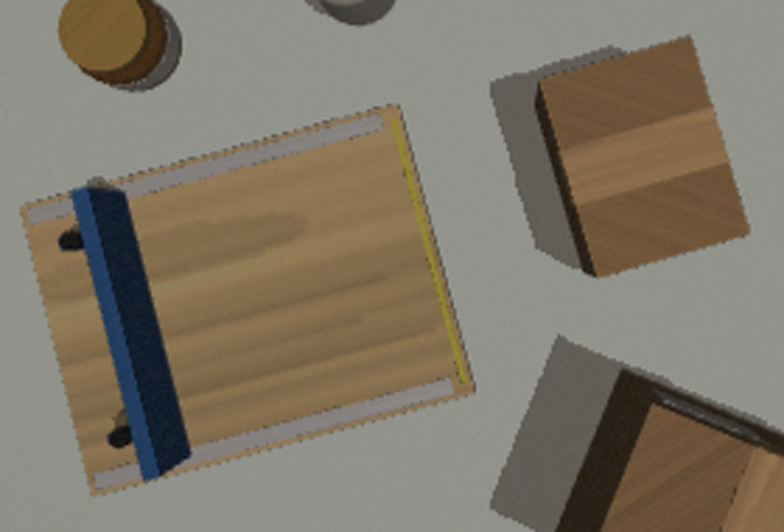

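The jig origin is at about (0.530, -0.061) with a yaw of about 106°. The carton centre is at about (0.589, -0.199), which is jig (-0.148, -0.019), with a yaw of about 107°. I'll push with the back of the leading open finger, so tool y goes along jig x. First I'll move over the spot behind the carton.

Call:
arm_command --plan '[{"grip": 1, "x": 0, "y": 0, "z": -1.2, "spin": 0}, {"grip": 1, "x": 0, "y": 0, "z": -1.8, "spin": 0}, {"grip": 1, "x": -13.9, "y": -11.9, "z": -1.8, "spin": -4.9}, {"grip": 1, "x": -13.9, "y": -11.9, "z": -1.8, "spin": -4.9}, {"grip": 1, "x": -13.9, "y": -11.9, "z": -1.8, "spin": -4.9}, {"grip": 1, "x": -13.9, "y": -11.9, "z": -1.8, "spin": -4.9}, {"grip": 1, "x": -13.9, "y": -11.9, "z": -1.8, "spin": -4.9}, {"grip": 1, "x": -13.9, "y": -11.9, "z": -1.8, "spin": -4.9}, {"grip": 1, "x": -13.9, "y": -11.9, "z": -1.8, "spin": -4.9}, {"grip": 1, "x": -13.9, "y": -11.9, "z": -1.8, "spin": -4.9}, {"grip": 1, "x": -13.9, "y": -11.9, "z": -1.8, "spin": -4.9}, {"grip": 1, "x": -13.9, "y": -11.9, "z": -1.8, "spin": -4.9}, {"grip": 1, "x": -13.9, "y": -11.9, "z": -1.8, "spin": -4.9}, {"grip": 1, "x": -13.9, "y": -11.9, "z": -1.8, "spin": -4.9}, {"grip": 1, "x": -13.9, "y": -11.9, "z": -1.8, "spin": -4.9}, {"grip": 1, "x": -13.9, "y": -11.9, "z": -1.8, "spin": -4.9}, {"grip": 1, "x": -13.9, "y": -11.9, "z": -1.8, "spin": -4.9}, {"grip": 1, "x": -13.9, "y": -11.9, "z": -1.8, "spin": -4.9}, {"grip": 1, "x": -13.9, "y": -11.9, "z": -1.8, "spin": -4.9}, {"grip": 1, "x": -13.9, "y": -11.9, "z": -1.8, "spin": -4.9}]'

```text
clock: 2.65
eef_pos: [0.6221, -0.3111, 0.3221]
eef_rot: [-3.141, 0.0, -2.857]
force: [0.2, 1.1, 0.3]
grip_width: 0.0852
```

```bash
cat >> h.py <<'E'
O=np.array([.530,-.061]);a=np.radians(106);X=np.array([np.cos(a),np.sin(a)]);Y=np.array([-X[1],X[0]])
def jig(p): d=np.array(p)[:2]-O;return np.array([d@X,d@Y])
def st():
    s=readout.read_state();np.set_printoptions(precision=4,suppress=True)
    print("t",s["clock"],"jig",jig(s["eef_pos"]),"z",s["eef_pos"][2],"yaw",np.degrees(s["eef_rot"][2])%360,"F jig",s["force"][:2]@X,s["force"][:2]@Y,s["force"][2],"w",s["grip_width"]);return s
E
python3 - <<'E'
from h import *
st();c=cam("scene");cv2.imwrite("pics/s1.png",c["color"])
t=cam("top")
for l,u,v in (("fbL",199.6,242.9),("fbR",222.9,338.6),("SL",297.1,212.1),("SR",324.6,315),("FL",162.9,248.2),("FR",187.9,351.4)):
    p=ray(t,u,v,.016);print(l,p,jig(p))
E
```

```text
t 2.65 jig [-0.2658 -0.0196] z 0.3221467630243633 yaw 196.3119679637043 F jig 0.9931942393767744 -0.525993267634802 0.3175464287950736 w 0.08522748183750702
fbL [0.5668 0.1694 0.016 ] [ 0.2113 -0.0989]
fbR [0.3727 0.1152 0.016 ] [0.2127 0.1027]
SL [ 0.6338 -0.0306  0.016 ] [ 0.0006 -0.1082]
SR [ 0.4247 -0.0912  0.016 ] [0.     0.1095]
FL [0.5546 0.2452 0.016 ] [ 0.2876 -0.108 ]
FR [0.3453 0.186  0.016 ] [0.2884 0.1094]
```

View pics/s1.png

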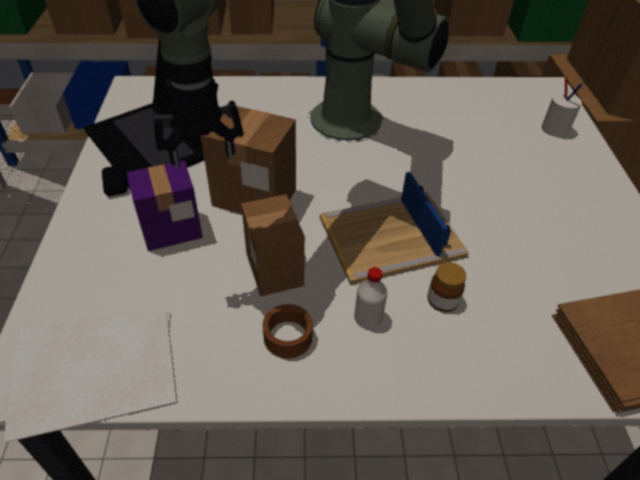

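The tool hangs behind the carton at image (200,140), clear of the purple box, and the arm is well above the big box. The jig frame fits, and the fence front is at about 0.212. I'll descend now.

Call:
arm_command --plan '[{"grip": 1, "x": 0, "y": -0.2, "z": 1.2, "spin": 0}, {"grip": 1, "x": 0, "y": -0.2, "z": 2.4, "spin": 0}, {"grip": 1, "x": 0, "y": -0.2, "z": 3.6, "spin": 0}, {"grip": 1, "x": 0, "y": -0.2, "z": 4.6, "spin": 0}, {"grip": 1, "x": 0, "y": -0.2, "z": 5.3, "spin": 0}, {"grip": 1, "x": 0, "y": -0.2, "z": 5.8, "spin": 0}, {"grip": 1, "x": 0, "y": -0.2, "z": 5.8, "spin": 0}, {"grip": 1, "x": 0, "y": -0.2, "z": 5.8, "spin": 0}]'

```text
clock: 3.75
eef_pos: [0.6261, -0.3222, 0.0332]
eef_rot: [-3.14, 0.002, -2.858]
force: [0.7, -0.4, 0.3]
grip_width: 0.0852
```

Call:
arm_command --plan '[{"grip": 1, "x": 0, "y": 0.1, "z": 0, "spin": 0}, {"grip": 1, "x": 0, "y": 0.2, "z": 0, "spin": 0}, {"grip": 1, "x": 0, "y": 0.3, "z": 0, "spin": 0}, {"grip": 1, "x": 0, "y": 0.4, "z": 0, "spin": 0}, {"grip": 1, "x": 0, "y": 0.5, "z": 0, "spin": 0}, {"grip": 1, "x": 0, "y": 0.6, "z": 0, "spin": 0}]'

```text
clock: 4.5
eef_pos: [0.6167, -0.2931, 0.0312]
eef_rot: [-3.142, -0.0, -2.858]
force: [1.1, -3.3, 1.4]
grip_width: 0.0851
```

```bash
python3 - <<'E'
from h import *
st()
E
```

```text
t 4.5 jig [-0.247  -0.0193] z 0.03121888273446216 yaw 196.2360537400831 F jig -3.4477794919163713 -0.17097379588122194 1.3747804651821012 w 0.08512844406166929
```

Call:
arm_command --plan '[{"grip": 1, "x": 0, "y": 0.1, "z": 0, "spin": 0}, {"grip": 1, "x": 0, "y": 0.2, "z": 0, "spin": 0}, {"grip": 1, "x": 0, "y": 0.3, "z": 0, "spin": 0}, {"grip": 1, "x": 0, "y": 0.4, "z": 0, "spin": 0}, {"grip": 1, "x": 0, "y": 0.5, "z": 0, "spin": 0}, {"grip": 1, "x": 0, "y": 0.6, "z": 0, "spin": 0}, {"grip": 1, "x": 0, "y": 0.7, "z": 0, "spin": 0}, {"grip": 1, "x": 0, "y": 0.8, "z": 0, "spin": 0}, {"grip": 1, "x": 0, "y": 0.9, "z": 0, "spin": 0}, {"grip": 1, "x": 0, "y": 1.0, "z": 0, "spin": 0}, {"grip": 1, "x": 0, "y": 1.1, "z": 0, "spin": 0}, {"grip": 1, "x": 0, "y": 1.2, "z": 0, "spin": 0}, {"grip": 1, "x": 0, "y": 1.3, "z": 0, "spin": 0}]'

```text
clock: 6.12
eef_pos: [0.5985, -0.2306, 0.0312]
eef_rot: [3.142, -0.0, -2.858]
force: [0.9, -2.4, -0.8]
grip_width: 0.0853
```

```bash
python3 - <<'E'
from h import *
st();c=cam("top");cv2.imwrite("pics/t2.png",cv2.resize(c["color"][170:370,220:460],None,fx=3,fy=3,interpolation=2))
E
```

```text
t 6.125 jig [-0.1819 -0.0191] z 0.031235537804707794 yaw 196.2375175700605 F jig -2.5585787289387634 -0.1558347540988707 -0.796200020512512 w 0.08530256404270123
```

View pics/t2.png

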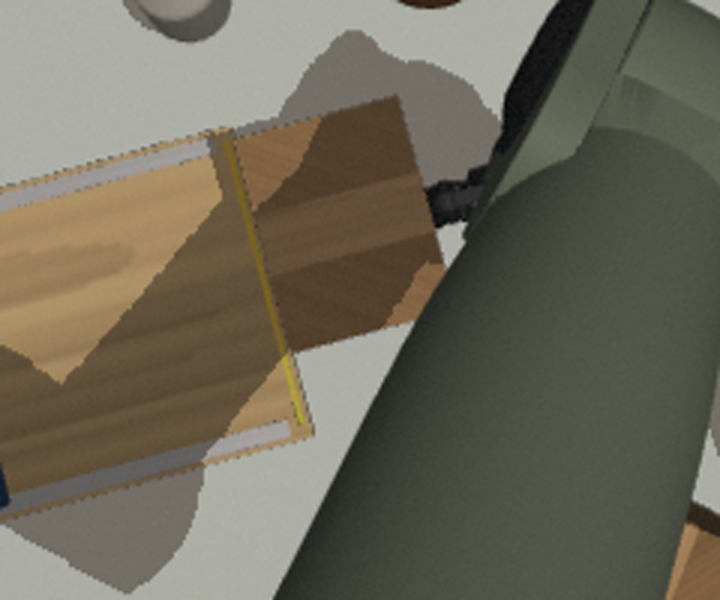

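The picture shows the carton square to the step: its back top edge runs (398,96) to (443,262), parallel to the yellow stripe. By the finger position about 25 mm remain.

Call:
arm_command --plan '[{"grip": 1, "x": 0, "y": 0.08, "z": 0, "spin": 0}, {"grip": 1, "x": 0, "y": 0.16, "z": 0, "spin": 0}, {"grip": 1, "x": 0, "y": 0.24, "z": 0, "spin": 0}, {"grip": 1, "x": 0, "y": 0.3, "z": 0, "spin": 0}, {"grip": 1, "x": 0, "y": 0.34, "z": 0, "spin": 0}, {"grip": 1, "x": 0, "y": 0.36, "z": 0, "spin": 0}]'

```text
clock: 6.92
eef_pos: [0.5951, -0.2153, 0.0326]
eef_rot: [-3.138, 0.002, -2.859]
force: [2.1, -7.0, 2.6]
grip_width: 0.0852
```

Call:
arm_command --plan '[{"grip": 1, "x": 0, "y": 0.02, "z": 0, "spin": 0}, {"grip": 1, "x": 0, "y": 0.04, "z": 0, "spin": 0}]'

```text
clock: 7.18
eef_pos: [0.5947, -0.2136, 0.0327]
eef_rot: [-3.137, 0.002, -2.859]
force: [2.3, -6.3, 2.8]
grip_width: 0.0851
```

Call:
arm_command --plan '[{"grip": 1, "x": 0, "y": 0.02, "z": 0, "spin": 0}, {"grip": 1, "x": 0, "y": 0.04, "z": 0, "spin": 0}]'

```text
clock: 7.42
eef_pos: [0.5942, -0.2117, 0.0327]
eef_rot: [-3.137, 0.003, -2.859]
force: [3.2, -7.2, 2.8]
grip_width: 0.0856
```

Call:
arm_command --plan '[{"grip": 1, "x": 0, "y": 0.02, "z": 0, "spin": 0}, {"grip": 1, "x": 0, "y": 0.04, "z": 0, "spin": 0}]'

```text
clock: 7.68
eef_pos: [0.5938, -0.2098, 0.0328]
eef_rot: [-3.137, 0.003, -2.859]
force: [1.5, -7.1, 3.7]
grip_width: 0.0851
```

```bash
python3 - <<'E'
from h import *
s=st();print(s["moment"]);c=cam("scene");cv2.imwrite("pics/s3.png",cv2.resize(c["color"][90:310,130:400],None,fx=2.7,fy=2.7,interpolation=2))
E
```

```text
t 7.675 jig [-0.1607 -0.0203] z 0.03283228532857099 yaw 196.19003880383713 F jig -7.253035262315066 0.4682566622838196 3.661686836271775 w 0.08513467334087484
[-0.8133 -0.2839 -0.0013]
```

View pics/s3.png

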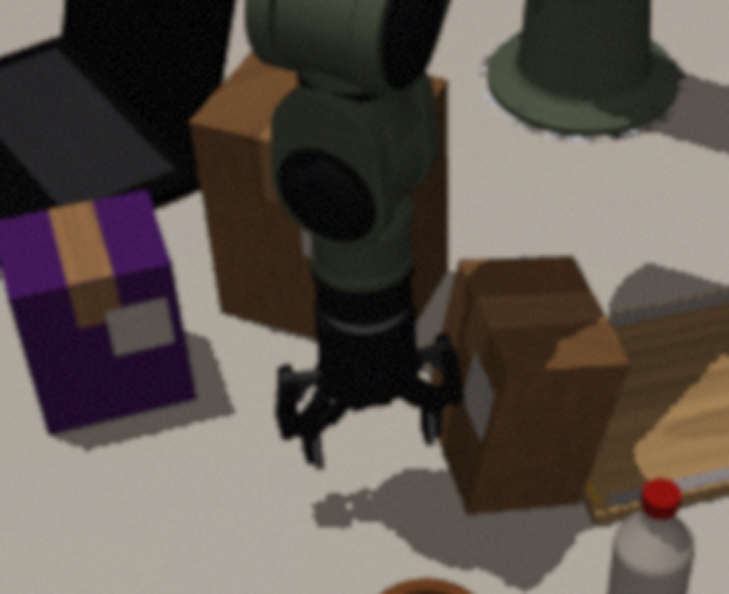

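```bash
python3 - <<'E'
from h import *
c=cam("scene")
W=lambda x,y,z:np.r_[O+x*X+y*Y,z]
for th in (0,5,10):
  t=np.radians(th)
  for n,x,z in (("front bottom",0,0),("front top",0,.16),("back bottom",-.1,0),("back top",-.1,.16)):
    xx=x*np.cos(t)+z*np.sin(t);zz=-x*np.sin(t)+z*np.cos(t)
    print(th,n,(proj(c,W(xx,-.084,zz))-[130,90])*2.7,(proj(c,W(xx,.046,zz))-[130,90])*2.7)
s=st();
for y,z in ((.057,.09),(.057,.045)):
  print(proj(c,s["eef_pos"]+np.r_[y*X,z-s["eef_pos"][2]]) @np.eye(2)*2.7-np.array([130,90])*2.7)
E
```

```text
0 front bottom [581.08341834 503.95440783] [532.35129234 395.40812308]
0 front top [593.9699687  368.01972202] [539.63168125 258.81108994]
0 back bottom [465.52462126 530.34469841] [423.70316924 418.2959306 ]
0 back top [466.47083564 394.60431863] [420.49246971 281.52496727]
5 front bottom [581.08341834 503.95440783] [532.35129234 395.40812308]
5 front top [611.31124458 364.96177008] [555.88177671 256.27537411]
5 back bottom [466.02110543 523.51876127] [423.96518902 411.38748472]
5 back top [485.18540475 383.09052154] [437.72413645 270.58002375]
10 front bottom [581.08341834 503.95440783] [532.35129234 395.40812308]
10 front top [628.28386004 363.08380155] [571.83543073 254.90882531]
10 back bottom [467.4225099  516.47023504] [425.07581724 404.28860477]
10 back top [504.80430061 372.56622697] [455.83061315 260.65551276]
t 7.775 jig [-0.1603 -0.0202] z 0.032715193620885194 yaw 196.19780242685238 F jig -6.314686677943876 -1.427841588192946 3.5705328690980167 w 0.08543314778399314
[439.6423 400.7896]
[440.0925 438.5143]
```

The scene view shows that my push is too high. The widest part of the open gripper is its knuckle, which overhangs about 74 mm at z≈0.1. The carton's top front corner is at crop (625,365), which matches about 10° of tilt with the foot on the step. I'll ease back so it settles, then push again with the TCP almost on the table, putting the knuckle at about 60 mm. A slight downward drag will hold it upright.

Call:
arm_command --plan '[{"grip": 1, "x": 0, "y": -0.05, "z": 0, "spin": 0}, {"grip": 1, "x": 0, "y": -0.1, "z": 0, "spin": 0}, {"grip": 1, "x": 0, "y": -0.15, "z": 0, "spin": 0}, {"grip": 1, "x": 0, "y": -0.2, "z": 0, "spin": 0}, {"grip": 1, "x": 0, "y": -0.25, "z": 0, "spin": 0}, {"grip": 1, "x": 0, "y": -0.3, "z": 0, "spin": 0}, {"grip": 1, "x": 0, "y": -0.35, "z": 0, "spin": 0}, {"grip": 1, "x": 0, "y": -0.4, "z": 0, "spin": 0}, {"grip": 1, "x": 0, "y": -0.6, "z": 0, "spin": 0}, {"grip": 1, "x": 0, "y": -0.8, "z": 0.2, "spin": 0}, {"grip": 1, "x": 0, "y": -0.8, "z": 0.5, "spin": 0}, {"grip": 1, "x": 0, "y": -0.8, "z": 0.5, "spin": 0}, {"grip": 1, "x": 0, "y": -0.8, "z": 0.5, "spin": 0}]'

```text
clock: 9.4
eef_pos: [0.6027, -0.2459, 0.0058]
eef_rot: [3.141, -0.001, -2.858]
force: [0.2, -0.1, -0.1]
grip_width: 0.0857
```

```bash
python3 - <<'E'
from h import *
st();c=cam("scene");cv2.imwrite("pics/s4.png",cv2.resize(c["color"][170:310,210:400],None,fx=4,fy=4,interpolation=2))
W=lambda x,y,z:np.r_[O+x*X+y*Y,z]
for x in (0,-.01):
  print([((proj(c,W(x+a,y,z))-[210,170])*4).round() for a,y,z in ((0,-.084,0),(0,-.084,.16),(-.1,-.084,.16),(-.1,-.084,0),(0,.046,.16))])
E
```

```text
t 9.4 jig [-0.1977 -0.0189] z 0.005771759621034239 yaw 196.24990632363827 F jig -0.11903328547640309 -0.12573362415430775 -0.14725855602287652 w 0.08571041707644177
[array([541., 427.]), array([560., 225.]), array([371., 265.]), array([370., 466.]), array([479.,  63.])]
[array([524., 430.]), array([541., 229.]), array([352., 269.]), array([352., 470.]), array([462.,  67.])]
```

View pics/s4.png

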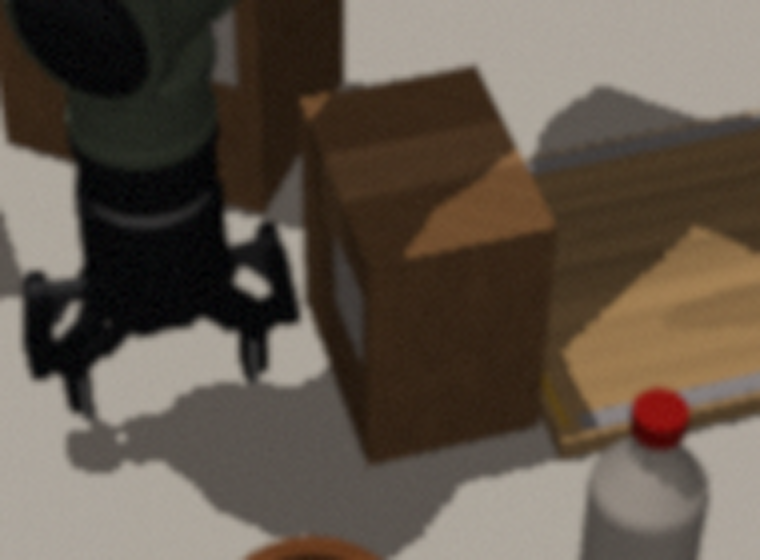

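The carton is upright again with its foot at the step: its corners at (553,225) and (541,425) match the upright prediction to about 2 mm. The knuckle's outermost point is now low, at about z 0.05. I'll approach again.

Call:
arm_command --plan '[{"grip": 1, "x": 0, "y": 0.1, "z": -0.12, "spin": 0}, {"grip": 1, "x": 0, "y": 0.2, "z": -0.12, "spin": 0}, {"grip": 1, "x": 0, "y": 0.3, "z": -0.12, "spin": 0}, {"grip": 1, "x": 0, "y": 0.36, "z": -0.12, "spin": 0}, {"grip": 1, "x": 0, "y": 0.4, "z": -0.12, "spin": 0}, {"grip": 1, "x": 0, "y": 0.44, "z": -0.12, "spin": 0}]'

```text
clock: 10.2
eef_pos: [0.5972, -0.2259, 0.0124]
eef_rot: [-3.14, 0.0, -2.859]
force: [0.3, -2.2, -1.3]
grip_width: 0.0855
```

Call:
arm_command --plan '[{"grip": 1, "x": 0, "y": 0.02, "z": 0.02, "spin": 0}, {"grip": 1, "x": 0, "y": 0.04, "z": 0.04, "spin": 0}]'

```text
clock: 10.45
eef_pos: [0.5968, -0.2239, 0.0106]
eef_rot: [-3.14, 0.001, -2.859]
force: [0.9, -3.1, 1.5]
grip_width: 0.0852
```

Call:
arm_command --plan '[{"grip": 1, "x": 0, "y": 0.02, "z": 0.02, "spin": 0}, {"grip": 1, "x": 0, "y": 0.04, "z": 0.04, "spin": 0}]'

```text
clock: 10.7
eef_pos: [0.5971, -0.2236, 0.0092]
eef_rot: [-3.137, 0.001, -2.859]
force: [2.1, -8.0, 2.4]
grip_width: 0.0855
```

```bash
python3 - <<'E'
from h import *
st()
E
```

```text
t 10.7 jig [-0.1748 -0.0197] z 0.009168263062410767 yaw 196.17606803452642 F jig -8.293138370476848 0.19338876984974485 2.3707824460603972 w 0.08547696506024699
```

Call:
arm_command --plan '[{"grip": 1, "x": 0, "y": 0.015, "z": 0.02, "spin": 0}, {"grip": 1, "x": 0, "y": 0.015, "z": 0.03, "spin": 0}]'

```text
clock: 10.95
eef_pos: [0.5976, -0.2236, 0.0081]
eef_rot: [-3.136, 0.002, -2.86]
force: [1.7, -9.0, 2.9]
grip_width: 0.0856
```

Call:
arm_command --plan '[{"grip": 1, "x": 0, "y": 0.005, "z": 0, "spin": 0}, {"grip": 1, "x": 0, "y": 0.005, "z": 0, "spin": 0}]'

```text
clock: 11.2
eef_pos: [0.5976, -0.2235, 0.0081]
eef_rot: [-3.135, 0.002, -2.86]
force: [2.7, -9.2, 3.3]
grip_width: 0.0854
```

```bash
python3 - <<'E'
from h import *
st()
E
```

```text
t 11.2 jig [-0.1749 -0.0202] z 0.008142098750624601 yaw 196.1461101425555 F jig -9.592344533538192 -0.014450690690262 3.283416594135441 w 0.08538783741457984
```

Call:
arm_command --plan '[{"grip": 1, "x": 0, "y": 0.012, "z": 0.01, "spin": 0}, {"grip": 1, "x": 0, "y": 0.012, "z": 0.01, "spin": 0}, {"grip": 1, "x": 0, "y": 0.012, "z": 0.01, "spin": 0}, {"grip": 1, "x": 0, "y": 0.012, "z": 0.01, "spin": 0}, {"grip": 1, "x": 0, "y": 0.012, "z": 0.01, "spin": 0}, {"grip": 1, "x": 0, "y": 0.012, "z": 0.01, "spin": 0}]'

```text
clock: 11.95
eef_pos: [0.5977, -0.2234, 0.0078]
eef_rot: [-3.135, 0.003, -2.86]
force: [2.6, -10.1, 3.9]
grip_width: 0.0853
```

```bash
python3 - <<'E'
from h import *
st()
E
```

```text
t 11.95 jig [-0.1747 -0.0203] z 0.007838222664200725 yaw 196.13368960468947 F jig -10.403258675841276 0.31612248084969996 3.8844596264797167 w 0.08529286213016155
```

About 10 N was held for more than 0.75 s with no motion. Now I'll back off, rise, and approach for the high push.

Call:
arm_command --plan '[{"grip": 1, "x": 0, "y": -0.05, "z": 0, "spin": 0}, {"grip": 1, "x": 0, "y": -0.15, "z": 0, "spin": 0}, {"grip": 1, "x": 0, "y": -0.4, "z": 0, "spin": 0}, {"grip": 1, "x": 0, "y": -0.8, "z": -0.2, "spin": 0}, {"grip": 1, "x": 0, "y": -0.8, "z": -1.0, "spin": 0}, {"grip": 1, "x": 0, "y": -0.8, "z": -1.85, "spin": 0}, {"grip": 1, "x": 0, "y": -0.8, "z": -1.85, "spin": 0}, {"grip": 1, "x": 0, "y": -0.6, "z": -1.85, "spin": 0}, {"grip": 1, "x": 0, "y": -0.4, "z": -1.85, "spin": 0}, {"grip": 1, "x": 0, "y": -0.3, "z": -1.85, "spin": 0}, {"grip": 1, "x": 0, "y": -0.2, "z": -1.85, "spin": 0}, {"grip": 1, "x": 0, "y": -0.1, "z": -1.85, "spin": 0}, {"grip": 1, "x": 0, "y": 0, "z": -1.85, "spin": 0}]'

```text
clock: 13.58
eef_pos: [0.5959, -0.221, 0.0995]
eef_rot: [-3.138, 0.0, -2.859]
force: [-1.2, -7.8, 7.6]
grip_width: 0.0857
```

```bash
python3 - <<'E'
from h import *
st()
E
```

```text
t 13.575 jig [-0.172  -0.0193] z 0.09954418212639518 yaw 196.21717579626582 F jig -7.209165583148905 3.325524904584071 7.639174338564846 w 0.08565590934109873
```

Fz is high, so the knuckle is probably on the carton's top edge. I'll back off 12 mm, go 25 mm lower and try again.

Call:
arm_command --plan '[{"grip": 1, "x": 0, "y": -0.25, "z": 0, "spin": 0}, {"grip": 1, "x": 0, "y": -0.5, "z": 0, "spin": 0}, {"grip": 1, "x": 0, "y": -0.5, "z": 0.5, "spin": 0}, {"grip": 1, "x": 0, "y": -0.5, "z": 0.5, "spin": 0}, {"grip": 1, "x": 0, "y": -0.5, "z": 0.5, "spin": 0}, {"grip": 1, "x": 0, "y": -0.4, "z": 0.5, "spin": 0}, {"grip": 1, "x": 0, "y": -0.3, "z": 0.5, "spin": 0}]'

```text
clock: 14.45
eef_pos: [0.5998, -0.234, 0.0745]
eef_rot: [-3.141, 0.001, -2.858]
force: [0.2, -0.6, -0.3]
grip_width: 0.0854
```

```bash
python3 - <<'E'
from h import *
st();c=cam("scene");cv2.imwrite("pics/s5.png",cv2.resize(c["color"][130:310,190:400],None,fx=3.8,fy=3.3,interpolation=2))
E
```

```text
t 14.45 jig [-0.1855 -0.0195] z 0.07451391422596931 yaw 196.24581916146332 F jig -0.6158156331843541 -0.06650112126797397 -0.2854507366259345 w 0.08536639854902968
```

View pics/s5.png

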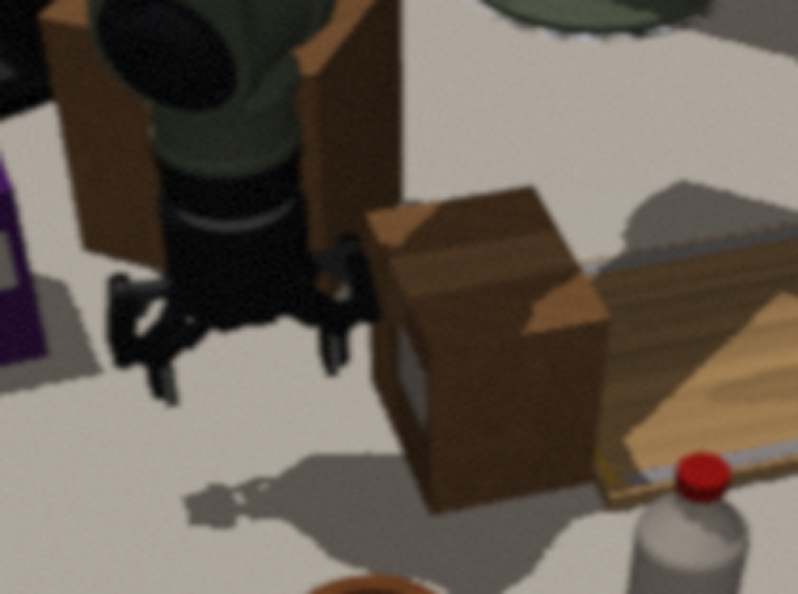

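The carton is upright at the step and the knuckle sits at about z 0.125, just behind the face. I'll push, rising along with the face.

Call:
arm_command --plan '[{"grip": 1, "x": 0, "y": 0.1, "z": 0, "spin": 0}, {"grip": 1, "x": 0, "y": 0.2, "z": 0, "spin": 0}, {"grip": 1, "x": 0, "y": 0.28, "z": 0, "spin": 0}, {"grip": 1, "x": 0, "y": 0.36, "z": -0.05, "spin": 0}, {"grip": 1, "x": 0, "y": 0.44, "z": -0.1, "spin": 0}, {"grip": 1, "x": 0, "y": 0.52, "z": -0.16, "spin": 0}, {"grip": 1, "x": 0, "y": 0.6, "z": -0.22, "spin": 0}]'

```text
clock: 15.38
eef_pos: [0.591, -0.2049, 0.0849]
eef_rot: [3.141, -0.0, -2.858]
force: [1.4, -1.9, -0.3]
grip_width: 0.0854
```

Call:
arm_command --plan '[{"grip": 1, "x": 0, "y": 0.08, "z": -0.06, "spin": 0}, {"grip": 1, "x": 0, "y": 0.16, "z": -0.12, "spin": 0}, {"grip": 1, "x": 0, "y": 0.24, "z": -0.18, "spin": 0}, {"grip": 1, "x": 0, "y": 0.32, "z": -0.24, "spin": 0}]'

```text
clock: 15.88
eef_pos: [0.5865, -0.1897, 0.0969]
eef_rot: [3.141, -0.0, -2.858]
force: [0.5, -0.4, -0.3]
grip_width: 0.0855
```

Call:
arm_command --plan '[{"grip": 1, "x": 0, "y": 0.08, "z": -0.06, "spin": 0}, {"grip": 1, "x": 0, "y": 0.16, "z": -0.12, "spin": 0}, {"grip": 1, "x": 0, "y": 0.24, "z": -0.18, "spin": 0}, {"grip": 1, "x": 0, "y": 0.32, "z": -0.24, "spin": 0}]'

```text
clock: 16.38
eef_pos: [0.5821, -0.1744, 0.109]
eef_rot: [3.141, -0.0, -2.858]
force: [1.1, -1.2, 0.7]
grip_width: 0.085
```

```bash
python3 - <<'E'
from h import *
st()
E
```

```text
t 16.375 jig [-0.1233 -0.0188] z 0.10897021065814567 yaw 196.23783759729898 F jig -1.4393788822532592 -0.6973195519182903 0.7373972025331189 w 0.0849945540852931
```

Call:
arm_command --plan '[{"grip": 1, "x": 0, "y": 0.08, "z": -0.06, "spin": 0}, {"grip": 1, "x": 0, "y": 0.16, "z": -0.12, "spin": 0}, {"grip": 1, "x": 0, "y": 0.24, "z": -0.18, "spin": 0}, {"grip": 1, "x": 0, "y": 0.32, "z": -0.24, "spin": 0}, {"grip": 1, "x": 0, "y": 0.4, "z": -0.3, "spin": 0}, {"grip": 1, "x": 0, "y": 0.48, "z": -0.36, "spin": 0}]'

```text
clock: 17.12
eef_pos: [0.5754, -0.1514, 0.127]
eef_rot: [-3.142, -0.0, -2.858]
force: [0.1, -0.8, 0.1]
grip_width: 0.0854
```

Call:
arm_command --plan '[{"grip": 1, "x": 0, "y": 0.08, "z": -0.06, "spin": 0}, {"grip": 1, "x": 0, "y": 0.16, "z": -0.12, "spin": 0}, {"grip": 1, "x": 0, "y": 0.24, "z": -0.18, "spin": 0}, {"grip": 1, "x": 0, "y": 0.32, "z": -0.24, "spin": 0}, {"grip": 1, "x": 0, "y": 0.4, "z": -0.3, "spin": 0}, {"grip": 1, "x": 0, "y": 0.4, "z": -0.4, "spin": 0}, {"grip": 1, "x": 0, "y": 0.4, "z": -0.4, "spin": 0}]'

```text
clock: 18.0
eef_pos: [0.5703, -0.1326, 0.1474]
eef_rot: [-3.141, 0.001, -2.858]
force: [-0.8, -0.2, 0.9]
grip_width: 0.0851
```

```bash
python3 - <<'E'
from h import *
st();c=cam("scene");cv2.imwrite("pics/s6.png",cv2.resize(c["color"][110:310,170:470],None,fx=2.6,fy=2.6,interpolation=2))
E
```

```text
t 18.0 jig [-0.0799 -0.019 ] z 0.14736377839719111 yaw 196.2378526086446 F jig -0.011223904484271567 0.839574579040946 0.8959449458519699 w 0.08507918588332171
```

View pics/s6.png

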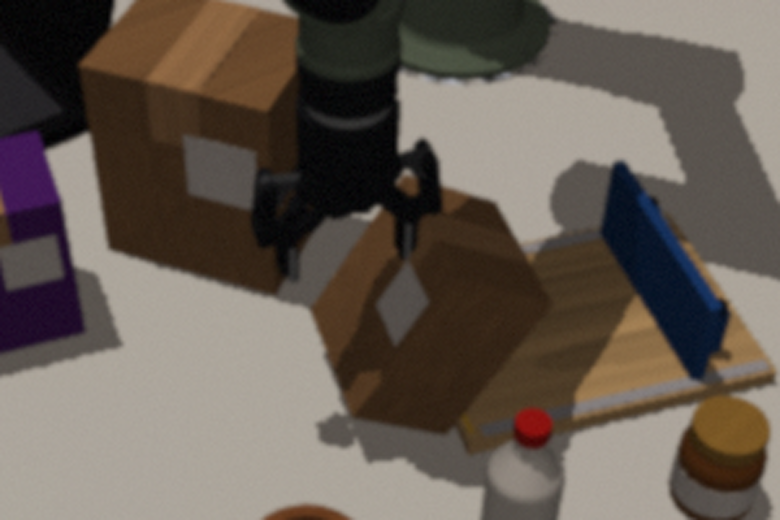

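The carton is tilted about 30–35° over the step and nearly balanced, with the finger on its back face. I'll push a little further.

Call:
arm_command --plan '[{"grip": 1, "x": 0, "y": 0.08, "z": 0, "spin": 0}, {"grip": 1, "x": 0, "y": 0.16, "z": 0, "spin": 0}, {"grip": 1, "x": 0, "y": 0.24, "z": 0, "spin": 0}, {"grip": 1, "x": 0, "y": 0.32, "z": 0, "spin": 0}, {"grip": 1, "x": 0, "y": 0.4, "z": 0, "spin": 0}, {"grip": 1, "x": 0, "y": 0.4, "z": 0, "spin": 0}, {"grip": 1, "x": 0, "y": 0.4, "z": 0, "spin": 0}]'

```text
clock: 18.92
eef_pos: [0.5644, -0.1133, 0.1468]
eef_rot: [-3.141, 0.0, -2.858]
force: [0.6, 0.1, -0.9]
grip_width: 0.0851
```

```bash
python3 - <<'E'
from h import *
st();c=cam("scene");cv2.imwrite("pics/s7.png",cv2.resize(c["color"][110:310,170:470],None,fx=2.6,fy=2.6,interpolation=2))
W=lambda x,y,z:np.r_[O+x*X+y*Y,z]
im=c["color"];hsv=cv2.cvtColor(im,cv2.COLOR_BGR2HSV)
for x in(-.03,-.05): print("expected lying corners px in crop",[((proj(c,W(x+a,y,z))-[170,110])*2.6).round() for a,y,z in ((0,-.084,.116),(.16,-.084,.116),(0,.046,.116),(.16,.046,.116),(0,-.084,.016))])
E
```

```text
t 18.925 jig [-0.0597 -0.0187] z 0.14682127979608373 yaw 196.23884071861448 F jig -0.068370821178346 -0.5685195003222031 -0.9447354322785799 w 0.08510419325195684
expected lying corners px in crop [array([429., 349.]), array([613., 309.]), array([380., 242.]), array([553., 208.]), array([423., 429.])]
expected lying corners px in crop [array([405., 354.]), array([591., 314.]), array([358., 247.]), array([532., 213.]), array([401., 434.])]
```

View pics/s7.png

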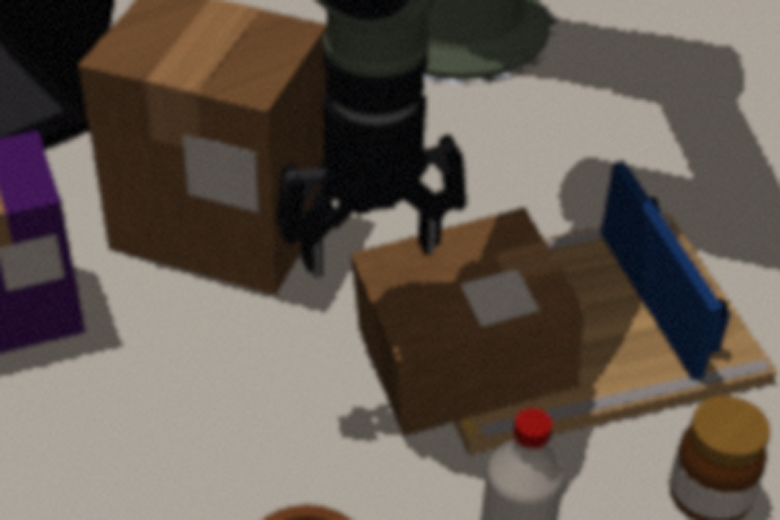

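The carton fell cleanly. It lies square on the bed with its foot end at jig x≈-0.053; the corners at (353,258) and (525,210) match the prediction for that. I'll retreat, descend behind it and approach.

Call:
arm_command --plan '[{"grip": 1, "x": 0, "y": -0.3, "z": -0.3, "spin": 0}, {"grip": 1, "x": 0, "y": -1.2, "z": -0.3, "spin": 0}, {"grip": 1, "x": 0, "y": -2.1, "z": -0.3, "spin": 0}, {"grip": 1, "x": 0, "y": -2.1, "z": 0.6, "spin": 0}, {"grip": 1, "x": 0, "y": -2.1, "z": 1.6, "spin": 0}, {"grip": 1, "x": 0, "y": -2.1, "z": 2.3, "spin": 0}, {"grip": 1, "x": 0, "y": -2.1, "z": 2.3, "spin": 0}, {"grip": 1, "x": 0, "y": -1.9, "z": 2.3, "spin": 0}, {"grip": 1, "x": 0, "y": -1.7, "z": 2.3, "spin": 0}, {"grip": 1, "x": 0, "y": -1.55, "z": 2.3, "spin": 0}, {"grip": 1, "x": 0, "y": -1.45, "z": 2.3, "spin": 0}, {"grip": 1, "x": 0, "y": -1.35, "z": 2.3, "spin": 0}, {"grip": 1, "x": 0, "y": -1.25, "z": 2.3, "spin": 0}]'

```text
clock: 20.6
eef_pos: [0.5819, -0.1732, 0.0319]
eef_rot: [-3.141, 0.0, -2.858]
force: [1.5, -1.5, 0.1]
grip_width: 0.0857
```

```bash
python3 - <<'E'
from h import *
st()
E
```

```text
t 20.6 jig [-0.1222 -0.0189] z 0.03191352454722882 yaw 196.22690037863524 F jig -1.8429331826222886 -1.005679356346773 0.0986083557051628 w 0.0857465175592066
```

Call:
arm_command --plan '[{"grip": 1, "x": 0, "y": 0.1, "z": 0, "spin": 0}, {"grip": 1, "x": 0, "y": 0.2, "z": 0, "spin": 0}, {"grip": 1, "x": 0, "y": 0.3, "z": 0, "spin": 0}, {"grip": 1, "x": 0, "y": 0.4, "z": 0, "spin": 0}, {"grip": 1, "x": 0, "y": 0.5, "z": 0, "spin": 0}, {"grip": 1, "x": 0, "y": 0.6, "z": 0, "spin": 0}, {"grip": 1, "x": 0, "y": 0.7, "z": 0, "spin": 0}, {"grip": 1, "x": 0, "y": 0.8, "z": 0, "spin": 0}, {"grip": 1, "x": 0, "y": 0.9, "z": 0, "spin": 0}, {"grip": 1, "x": 0, "y": 1.0, "z": 0, "spin": 0}]'

```text
clock: 21.85
eef_pos: [0.5677, -0.1249, 0.0318]
eef_rot: [-3.142, -0.0, -2.858]
force: [0.8, -2.5, 1.6]
grip_width: 0.0855
```

Call:
arm_command --plan '[{"grip": 1, "x": 0, "y": 0.08, "z": 0, "spin": 0}, {"grip": 1, "x": 0, "y": 0.16, "z": 0, "spin": 0}, {"grip": 1, "x": 0, "y": 0.24, "z": 0, "spin": 0}, {"grip": 1, "x": 0, "y": 0.32, "z": 0, "spin": 0}, {"grip": 1, "x": 0, "y": 0.4, "z": 0, "spin": 0}, {"grip": 1, "x": 0, "y": 0.48, "z": 0, "spin": 0}]'

```text
clock: 22.6
eef_pos: [0.561, -0.102, 0.0318]
eef_rot: [-3.142, -0.0, -2.858]
force: [0.2, -3.4, -0.1]
grip_width: 0.0854
```

```bash
python3 - <<'E'
from h import *
st();c=cam("top");cv2.imwrite("pics/t8.png",cv2.resize(c["color"][170:370,150:430],None,fx=2.8,fy=2.8,interpolation=2))
E
```

```text
t 22.6 jig [-0.0479 -0.0185] z 0.03178567026531327 yaw 196.23721698737415 F jig -3.3379815869052205 0.7451956619577059 -0.1411743916186794 w 0.0854311611557431
```

View pics/t8.png

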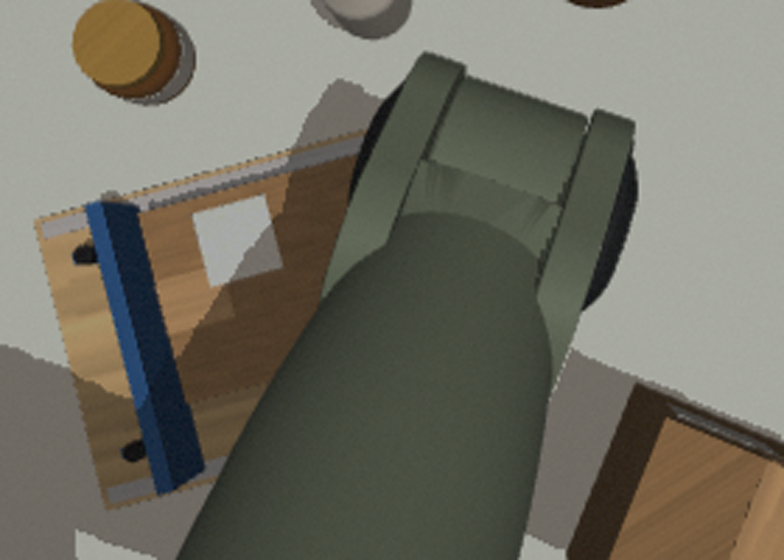

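The top view shows the carton lying with its front edge, around (140,210) to (180,370), parallel to the blue fence. About 20 mm should remain, so I'll approach slowly.

Call:
arm_command --plan '[{"grip": 1, "x": 0, "y": 0.05, "z": 0, "spin": 0}, {"grip": 1, "x": 0, "y": 0.1, "z": 0, "spin": 0}, {"grip": 1, "x": 0, "y": 0.15, "z": 0, "spin": 0}, {"grip": 1, "x": 0, "y": 0.19, "z": 0, "spin": 0}, {"grip": 1, "x": 0, "y": 0.22, "z": 0, "spin": 0}]'

```text
clock: 23.28
eef_pos: [0.5579, -0.0915, 0.0317]
eef_rot: [3.141, -0.0, -2.858]
force: [0.6, -3.1, 0.4]
grip_width: 0.0847
```

Call:
arm_command --plan '[{"grip": 1, "x": 0, "y": 0.03, "z": 0, "spin": 0}, {"grip": 1, "x": 0, "y": 0.06, "z": 0, "spin": 0}]'

```text
clock: 23.52
eef_pos: [0.5571, -0.0887, 0.0317]
eef_rot: [3.142, -0.0, -2.858]
force: [1.3, -1.9, 0.4]
grip_width: 0.0858
```

Call:
arm_command --plan '[{"grip": 1, "x": 0, "y": 0.03, "z": 0, "spin": 0}, {"grip": 1, "x": 0, "y": 0.06, "z": 0, "spin": 0}]'

```text
clock: 23.78
eef_pos: [0.5563, -0.0858, 0.0317]
eef_rot: [3.142, -0.0, -2.858]
force: [1.0, -3.2, -0.8]
grip_width: 0.0852
```

```bash
python3 - <<'E'
from h import *
st()
E
```

```text
t 23.775 jig [-0.0311 -0.0184] z 0.0317307341379585 yaw 196.2351297252964 F jig -3.299702132343149 -0.06512351652474473 -0.7620676026437136 w 0.08516591254576064
```

Call:
arm_command --plan '[{"grip": 1, "x": 0, "y": 0.03, "z": 0, "spin": 0}, {"grip": 1, "x": 0, "y": 0.06, "z": 0, "spin": 0}]'

```text
clock: 24.02
eef_pos: [0.5555, -0.0829, 0.0318]
eef_rot: [3.142, -0.0, -2.858]
force: [-0.4, -1.5, -1.4]
grip_width: 0.0851
```

Call:
arm_command --plan '[{"grip": 1, "x": 0, "y": 0.03, "z": 0, "spin": 0}, {"grip": 1, "x": 0, "y": 0.06, "z": 0, "spin": 0}]'

```text
clock: 24.28
eef_pos: [0.5546, -0.08, 0.0317]
eef_rot: [3.142, -0.0, -2.858]
force: [0.5, -2.9, -0.7]
grip_width: 0.0856
```

Call:
arm_command --plan '[{"grip": 1, "x": 0, "y": 0.02, "z": 0, "spin": 0}, {"grip": 1, "x": 0, "y": 0.04, "z": 0, "spin": 0}]'

```text
clock: 24.52
eef_pos: [0.5542, -0.0789, 0.0319]
eef_rot: [-3.14, -0.0, -2.858]
force: [1.0, -6.7, -0.6]
grip_width: 0.0852
```

Contact with the fence. I'll add to the force in sub-millimetre steps.

Call:
arm_command --plan '[{"grip": 1, "x": 0, "y": 0.02, "z": 0, "spin": 0}, {"grip": 1, "x": 0, "y": 0.02, "z": 0, "spin": 0}]'

```text
clock: 24.78
eef_pos: [0.5541, -0.0789, 0.032]
eef_rot: [-3.138, -0.001, -2.859]
force: [0.8, -7.3, -0.5]
grip_width: 0.0851
```

Call:
arm_command --plan '[{"grip": 1, "x": 0, "y": 0.01, "z": 0, "spin": 0}, {"grip": 1, "x": 0, "y": 0.01, "z": 0, "spin": 0}]'

```text
clock: 25.02
eef_pos: [0.554, -0.079, 0.0321]
eef_rot: [-3.137, -0.001, -2.859]
force: [1.0, -9.6, 0.0]
grip_width: 0.0855
```

Call:
arm_command --plan '[{"grip": 1, "x": 0, "y": 0.016, "z": 0, "spin": 0}, {"grip": 1, "x": 0, "y": 0.016, "z": 0, "spin": 0}, {"grip": 1, "x": 0, "y": 0.016, "z": 0, "spin": 0}, {"grip": 1, "x": 0, "y": 0.016, "z": 0, "spin": 0}, {"grip": 1, "x": 0, "y": 0.016, "z": 0, "spin": 0}, {"grip": 1, "x": 0, "y": 0.016, "z": 0, "spin": 0}]'

```text
clock: 25.78
eef_pos: [0.554, -0.079, 0.0322]
eef_rot: [-3.136, -0.001, -2.86]
force: [-0.5, -11.2, 0.4]
grip_width: 0.0856
```

```bash
python3 - <<'E'
from h import *
st()
E
```

```text
t 25.775 jig [-0.024  -0.0181] z 0.032195788904123265 yaw 196.149565356467 F jig -10.597003548567214 3.6025729526656303 0.3609033259105635 w 0.08555663554041887
```

Call:
arm_command --plan '[{"grip": 1, "x": 0, "y": -0.04, "z": 0, "spin": 0}, {"grip": 1, "x": 0, "y": -0.1, "z": 0, "spin": 0}, {"grip": 1, "x": 0, "y": -0.2, "z": 0, "spin": 0}, {"grip": 1, "x": 0, "y": -0.6, "z": 0, "spin": 0}, {"grip": 1, "x": 0, "y": -1.4, "z": 0, "spin": 0}, {"grip": 1, "x": 0, "y": -2.2, "z": 0, "spin": 0}, {"grip": 1, "x": 0, "y": -2.8, "z": -1, "spin": 0}, {"grip": 1, "x": 0, "y": -3.5, "z": -2, "spin": 0}, {"grip": 1, "x": 0, "y": -4.2, "z": -3, "spin": 0}, {"grip": 1, "x": 0, "y": -5, "z": -4, "spin": 0}, {"grip": 1, "x": 0, "y": -5, "z": -5, "spin": 0}, {"grip": 1, "x": 0, "y": -5, "z": -5, "spin": 0}, {"grip": 1, "x": 0, "y": -5, "z": -5, "spin": 0}]'

```text
clock: 27.4
eef_pos: [0.623, -0.3166, 0.2811]
eef_rot: [3.141, -0.0, -2.859]
force: [0.5, -0.4, -0.4]
grip_width: 0.0853
```

```bash
python3 - <<'E'
from h import *
st();c=cam("top");cv2.imwrite("pics/t9.png",cv2.resize(c["color"][110:370,150:430],None,fx=2.3,fy=2.3,interpolation=2))
W=lambda x,y,z:np.r_[O+x*X+y*Y,z]
print("expect corners if flush at .212",[((proj(c,W(x,y,.116))-[150,110])*2.3).round() for x,y in ((.212,-.084),(.212,.046),(.052,-.084),(.052,.046))])
E
```

```text
t 27.4 jig [-0.2714 -0.019 ] z 0.28109253768836495 yaw 196.206975490514 F jig -0.5526096314367542 -0.3428523913483007 -0.3600920763001766 w 0.08526183502206851
expect corners if flush at .212 [array([ 82., 319.]), array([121., 476.]), array([274., 268.]), array([315., 425.])]
```

View pics/t9.png

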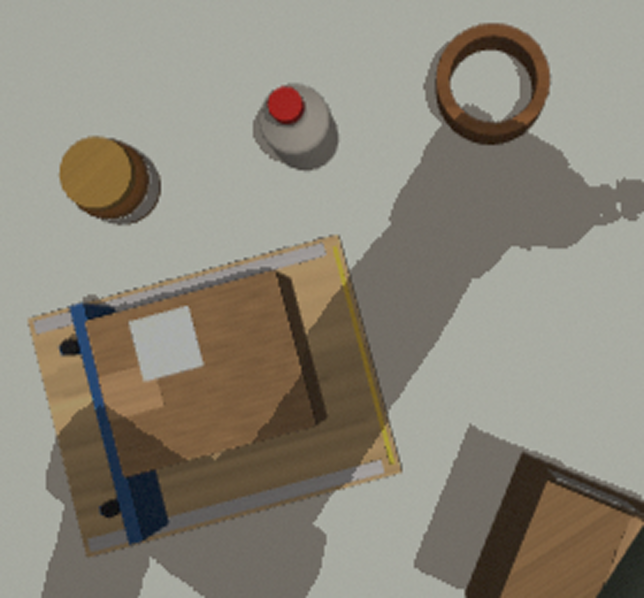

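The carton lies flush and square against the fence. Its end corners, about (275,270) and (315,425), match the flush prediction. The tape, spray and jar are at their original pixels. Handing in.

```bash
python3 -c "
from rig import ticket
print(ticket.finish_job())"
```

```text
the job is handed in; nothing more can be done
None
```

The carton is on its side on the bed, flush and square against the blue fence. I handed the job in at about 27 s of the 72 s allowed, with the arm clear of everything. No verdict comes back.

- **At the step:** I pushed the carton square to the step and leaned low with about 9.5–10.4 N for roughly 1 s, with no movement.
- **Tipping:** I then pushed high on the same face, and it tipped over the step and fell square onto the bed.
- **At the fence:** I slid it along the bed to the fence and leaned on it with about 10–11 N for 0.75 s before backing off.
- **Last checks:**
  - The final top view matches a flush fit to within about a pixel.
  - The tape roll, spray bottle and jar are where they started.
  - The tool force read near zero after I backed off.

**What did not go cleanly:**
- **First push at the step:** The gripper's wide knuckle pressed higher than planned and tilted the carton about 10°. I backed off, saw it settle upright at the step, and repeated the lean lower, with the knuckle at roughly 50–60 mm.
- **First high touch:** It landed too near the carton's top edge, at about 11 N in total, so I backed off and redid it lower.

The largest force I read was about 11 N, but I only saw it at the end of each move, so brief peaks in between were not seen.

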